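# Put the counter chiller into service

## Robot

A 7-joint arm with a two-finger parallel gripper is mounted at the origin on the work surface. World frame = base frame: x ahead of the robot, y to its left, z up, the work surface at z = 0. Lengths are in m, angles in rad, forces in N, time in s.
With the tool pointing down it reaches from about 0.35 to 0.9 m from the base axis. Payload 19.9 kg.
Tool frame: the origin (TCP) lies between the finger pads; the fingertips stand 25 mm ahead of it and the grasp point (between the pads) lies 6 mm ahead of it; z points along the fingers, y is the line along which they close (so a half turn about z gives the same grasp; the last joint's range is limited). The gripper opens to 94 mm and grips with 3 to 60 N. Pads are 16 mm wide; open, the fingers measure 119 mm over their backs; the gripper's body (75 mm by 177 mm) begins 78 mm behind the grasp point.
Start: joints at [-1.222, 0.417, -0.01, 1.614, 0.005, 1.111, -0.053], TCP at [0.237, 0.578, 0.208] pointing down, gripper open.
Joint ranges: [-2.81, 2.81], [-0.39, 2.02], [-1.27, 1.25], [0.06, 2.57], [-1.19, 4.33], [0.19, 2], [-2.82, 2.82]. Speed limits (rad/s): [1.89, 1.89, 2.39, 2.39, 3.01, 3.01, 3.01].

## Interface

Orientations are given as a unit quaternion [w, x, y, z].
In Python, from rig import ctrl gives the robot as it stands.
- The arm moves only by the tool step_arm, never from a script. Its argument "deltas" is a list of rows, each a list of 7 numbers: the shift along the tool's x, y, z in mm, then the turn, a rotation vector about the tool's x, y, z in degrees, then the closure, from 0 (fully open) to 1 (shut). In form: [[dx, dy, dz, rx, ry, rz, claw], ...]. A call has 1 to 8 rows; each row is the pose to reach, as a shift and turn from the pose commanded when the call began, along the tool's axes at that moment; what a row does not reach only later rows make up. A row lasts 1/10 s, in which the tool goes at most 50 mm and 8.59 degrees, less where a joint would pass 70% of its speed; a pose out of reach is approached as far as the arm can. A call with a gripper value outside its range is refused whole. The fingers move at their own pace and stop on an object; "grip_force" is the grip in N (left out, the last holds). Time passes only in rows, so rows that repeat a pose let the fingers close. It gives the time, the measured TCP pose, the force, the opening and the grip force at its end, in the units of the state.
- ctrl.get_state(): the state, without advancing time (a new reading comes with each control period).
- ctrl.capture(name): name is "scene" or "top" or "wrist"; returns the picture (384x512x3 uint8, blue, green, red); there is no depth.
- ctrl.camera_params(name): a dict with "fov_y" (degrees; the focal length in pixels is half the picture's height over the tangent of half this angle, whatever the lens; pixels are square), "cx", "cy" (the principal point, pixels), "k1" (the pictures are not rectified: a ray, as slopes to the right and down, at radius r is drawn at 1 + k1 r^2 times it, then the intrinsics apply), "R" (3x3) and "t" (3): a world point X has camera coordinates R X + t. Camera axes: x right, y down, z forward; pixel columns grow to the right and rows downward; lengths in m; the calibration is good to about 2 mm. A picture is of the moment at which its call begins: read the wrist's pose just before it. camera_params takes no time and is no camera call; for the wrist camera it gives the pose at the moment of the call.
- ctrl.close_job(): hands the job in; it is judged then, once.
The state is a dict: "clock": time; "q": joint angles; "qd": joint speeds; "tau": joint torques, N m; "tool_pos": TCP position; "tcp_rot": TCP orientation; "ft_force": force on the tool from outside, world axes, zero at the start; "torque": the same for the moment, N m; "width": finger opening in m; "finger_force": force on a finger pad.
Only numpy, scipy, OpenCV 4.12 (cv2) and the standard library are available. Lean on these libraries where they do the work, as an engineer would, in place of code of your own. Each camera call takes 0.05 s, during which the arm holds its last target. There are 200 camera calls.

## Task

Set the slate slab gently into the well of the brass chiller so that it lies fully home, flat and square. Then switch the chiller on: turn the red isolator handle from its red OFF mark clockwise to its green ON mark until it clicks home. Leave the three glass cloches standing where they are, and let go of everything at the end.

Things in the scene. Friction and masses are not known exactly. Their poses are not given: they have to be found in the camera images.
- slab: Dark slate chill slab, 150 (its x) x 100 (y) x 18 mm thick, about 0.7 kg, lying loose on the counter. On its middle stands a light wooden lifting bar, 70 mm long (along x), 14 mm thick (y), from 18 to 58 mm above the underside; grip it across its 14 mm. Origin: centre of the slab's underside, z up. Either way round fits.
- chiller: Fixed brass chiller base with a steel-floored rectangular well for the slab. Outside 202 (x) x 152 (y) mm, rim 32 mm above the counter. Well 156 (x) x 106 (y) mm, that is 3 mm clear on every side of the slab; the upper 10 mm of its walls slope outwards by 6 mm as a lead-in. Origin: centre of the underside, at counter height, x along the long side.
- well (a point): Centre of the well's floor, 12 mm above the counter, axes as the chiller's. The slab's origin comes here when it is seated, its top then 2 mm below the rim.
- isolator_box: Fixed grey isolator housing, 110 x 110 x 55 mm high, yellow disc on top, a red OFF mark on the top at its (+x, +y) corner and a green ON mark at its (+x, -y) corner. Origin: centre of its underside; the handle's upright axis passes through it.
- handle_end (a point): Point on the red handle, 85 mm from its axis and 75 mm above the counter, moving with the handle; its x axis points outwards along the handle. The handle is a bar 16 mm wide and 22 mm high (64 to 86 mm above the counter) that reaches 105 mm from the axis; its end overhangs the housing, and it can be pushed sideways from either side. The hub is 48 mm across, its top level with the handle's.
- isolator (a joint): Angle of the red handle in rad: 0 = OFF (handle over the red mark, 45 degrees from the box's x towards its y), 1.571 = ON (over the green mark, 45 degrees on the other side); grows clockwise seen from above. Hard stops at both ends. An over-centre mechanism holds it in either detent with about 0.5 N m (6 N at handle_end), resists up to half-way round and snaps it home by itself beyond that.
- cloche_a: Glass cloche on a glass foot with a choux pastry inside, 132 mm across, 188 mm high, loose, about 0.9 kg; origin: centre of its underside. Bystander.
- cloche_b: The same kind of cloche, with a green tart inside. Bystander.
- cloche_c: The same kind of cloche, with a pink macaron inside. Bystander.
Things that resemble listed ones, but are neither listed nor needed, are in the scene too. Leave any pink look-alike of the slab alone.

How it is judged:
By the outcome, as a careful person would: the job done as asked, in the order asked, and still so for the second after the job is handed in, with the robot touching nothing.
It also fails if it takes over 64 s, if anything falls off the work surface, if the arm or the gripper's body presses on something with over 40 N, if the wrist force passes 120 N, or if a joint passes its speed limit or range.

## Working session

There is one attempt and no reset: what is moved stays moved. The work goes in short steps, Python scripts to look and compute and a tool call to move; the robot and the scene stay as the last step left them, time stands still between calls to the robot, and variables do not carry over. Pictures are saved under pics/ and viewed, at most 10 in all, crops included, and the job is handed in when it is done.

Besides the shell and the picture viewer there is one more tool, called after ">>>" as a command line: name --pt "numbers of a row" for each row, then --argument value for the rest. step_arm: Moves the arm, as the interface text tells. Its arguments: {"type":"object","properties":{"deltas":{"type":"array"},"grip_force":{"type":"number"}},"required":["deltas"]}

```bash
mkdir -p pics && cat > h.py <<'E'
import numpy as np, cv2
from rig import ctrl
def par(n):
    p=ctrl.camera_params(n); f=192/np.tan(np.radians(p["fov_y"])/2)
    return f,p["cx"],p["cy"],p["k1"],np.array(p["R"]),np.array(p["t"])
def ray(P,u,v):
    f,cx,cy,k,R,t=P; d=np.array([(u-cx)/f,(v-cy)/f]); s=d.copy()
    for _ in range(30): s=d/(1+k*(s@s))
    return -R.T@t, R.T@np.array([s[0],s[1],1])
def at_z(P,u,v,z):
    o,d=ray(P,u,v); return o+d*(z-o[2])/d[2]
def proj(P,X):
    f,cx,cy,k,R,t=P; c=R@np.array(X)+t; s=c[:2]/c[2]; s=s*(1+k*(s@s)); return f*s+[cx,cy]
E
python3 - <<'E'
from h import *
for n in("scene","top"):
    im=ctrl.capture(n); cv2.imwrite(f"pics/{n}0.png",im)
    P=par(n); print(n,P[:4],-P[4].T@P[5])
print(ctrl.get_state())
E
```

```text
scene (np.float64(405.7563119055186), 251.47649308204925, 185.91838194620263, -0.0670165382395852) [1.18497079 0.62301478 0.78452083]
top (np.float64(477.0020369977216), 250.02350592407635, 197.0520725971871, -0.04310500419604375) [0.3045626  0.01511075 1.6796216 ]
{'clock': 0.1, 'q': array([-1.2225112 ,  0.41790647, -0.01029208,  1.61409928,  0.00471639,
        1.11071502, -0.05295472]), 'qd': array([ 0.00107631, -0.00268539, -0.00096065, -0.00157522,  0.00112298,
        0.0008485 ,  0.00092005]), 'tau': array([ 2.34415638e-04, -8.52582192e+01,  6.39525969e-01, -4.26703763e+01,
       -4.89255495e-02,  1.63616164e-02,  5.79557377e-05]), 'tool_pos': array([0.2373868 , 0.57780042, 0.20789896]), 'tcp_rot': array([-5.49716745e-05,  1.93636330e-01,  9.81073222e-01, -5.49823079e-04]), 'ft_force': array([0.43117327, 0.34829432, 0.9232639 ]), 'torque': array([-0.02661221,  0.0723422 ,  0.00800204]), 'finger_force': 0.0, 'width': 0.09411137032734518}
```

View pics/scene0.png

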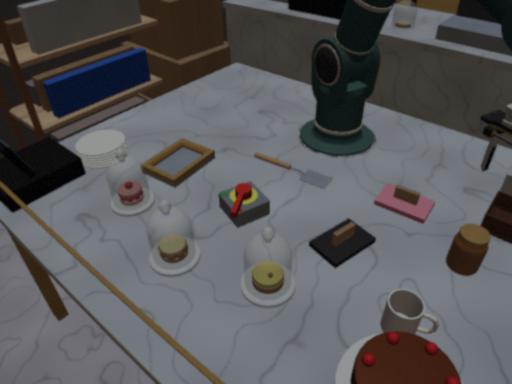

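View pics/top0.png

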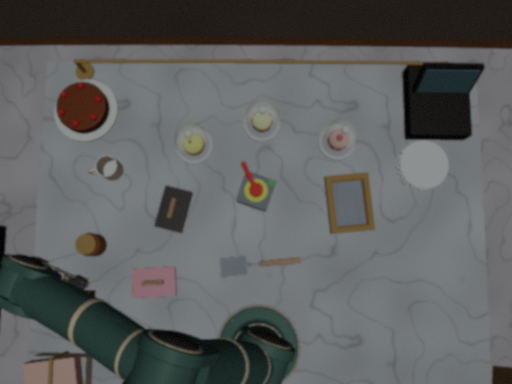

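Top view: the dark slate slab is at (173,209) and a pink look-alike at (154,282). The chiller is at (349,203), with the laptop (437,100) and plate (424,164) as lesser distractors. The isolator is at (257,190) with its handle tip at (244,164), and the cloches are at (195,144), (262,121) and (338,139). I choose the dark slab and will measure it and check it in a close crop.

```bash
python3 - <<'E'
from h import *
im=cv2.imread("pics/top0.png")
a=cv2.resize(im[175:240,140:205],None,fx=4,fy=4,interpolation=2)
b=cv2.resize(im[155:220,225:290],None,fx=4,fy=4,interpolation=2)
c=cv2.resize(im[165:240,315:385],None,fx=4,fy=4,interpolation=2)
H=300;o=np.zeros((H,a.shape[1]+b.shape[1]+c.shape[1],3),np.uint8);x=0
for q in(a,b,c): o[:q.shape[0],x:x+q.shape[1]]=q;x+=q.shape[1]
cv2.imwrite("pics/crop.png",o)
P=par("top"); hsv=cv2.cvtColor(im,cv2.COLOR_BGR2HSV)
def rect(mask,off,z,name):
    cs,_=cv2.findContours(mask.astype(np.uint8),0,2); c=max(cs,key=cv2.contourArea).reshape(-1,2)+off
    w=np.array([at_z(P,u,v,z)[:2] for u,v in c])
    r=cv2.minAreaRect((w*1000).astype(np.float32)); print(name,r)
    return r
s=hsv[175:240,140:205]; rect((s[...,2]<75)|((s[...,1]>90)),[140,175],.018,"slab")
rect((s[...,1]>90)&(s[...,2]>70),[140,175],.058,"bar")
s=hsv[165:240,315:385]; rect((s[...,1]>95),[315,165],.032,"chiller")
s=hsv[155:220,225:290]
cv2.imwrite
m=(s[...,1]>150)&((s[...,0]<8)|(s[...,0]>172)); rect(m,[225,155],.086,"handle")
for nm,m in(("yellow",(s[...,1]>120)&(s[...,0]>20)&(s[...,0]<35)),("red",m)):
    ys,xs=np.nonzero(m);print(nm,xs.mean()+225,ys.mean()+155,at_z(P,xs.mean()+225,ys.mean()+155,.056))
for uv in[(195,144),(262,121),(338,139)]: print(at_z(P,*uv,.09))
E
```

```text
slab ((471.44610595703125, 298.84320068359375), (99.8191909790039, 146.43405151367188), 76.66064453125)
bar ((470.8408508300781, 295.5657958984375), (10.934183120727539, 67.17452239990234), 73.20528411865234)
chiller ((497.714599609375, -315.42364501953125), (194.95355224609375, 149.1588592529297), 5.776805400848389)
handle ((570.7904663085938, 23.169416427612305), (120.15167236328125, 37.38400650024414), 18.80400276184082)
yellow 255.945 191.2 [0.53046335 0.00889268 0.056     ]
red 252.65921787709496 183.30167597765364 [0.55782615 0.02042329 0.056     ]
[0.68667431 0.21833438 0.09      ]
[ 0.76913133 -0.00985252  0.09      ]
[ 0.7080675  -0.26973351  0.09      ]
```

View pics/crop.png

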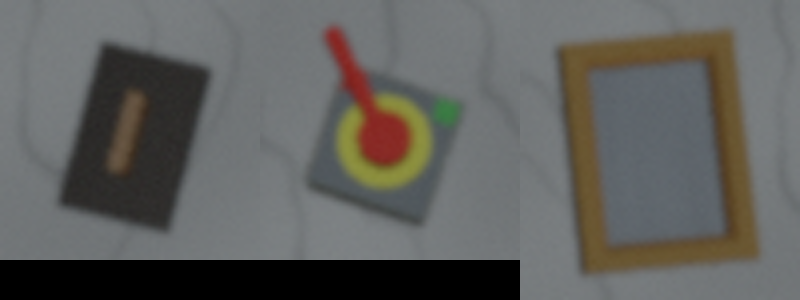

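The crops show the dark slab with its wooden bar, the red handle near OFF with the green ON mark clockwise of it, and the brass frame with its steel floor. The measured sizes agree with the ones given. Next I move above the slab for one close look.

```bash
cat >> h.py <<'E'
from scipy.spatial.transform import Rotation as Ro
def rot(s): 
    q=s["tcp_rot"]; return Ro.from_quat([q[1],q[2],q[3],q[0]])
def go(xyz,yaw):
    """delta in tool axes (mm, deg) to TCP xyz with tool y at world yaw (deg), pointing down"""
    s=ctrl.get_state(); R=rot(s); a=np.radians(yaw)
    y=np.array([np.cos(a),np.sin(a),0]); z=np.array([0,0,-1.]); x=np.cross(y,z)
    T=Ro.from_matrix(np.c_[x,y,z])
    print("go",np.round(R.inv().apply(np.array(xyz)-s["tool_pos"])*1000,1),np.round((R.inv()*T).as_rotvec(degrees=True),1),"at",np.round(s["tool_pos"],4),"q",np.round(s["q"],2),"F",np.round(s["ft_force"],1),s["clock"])
E
python3 - <<'E'
from h import *
go([.471,.298,.25],76.7)
P=par("wrist"); R=rot(ctrl.get_state()); print("cam off tool",R.inv().apply(-P[4].T@P[5]-ctrl.get_state()["tool_pos"]), R.inv().apply(P[4][2]),P[0])
E
```

```text
go [-322.4 -170.1  -41.9] [-0.1  0.  -9. ] at [0.2374 0.5778 0.2079] q [-1.22  0.42 -0.01  1.61  0.    1.11 -0.05] F [0.4 0.3 0.9] 0.1
cam off tool [ 0.08452434 -0.00034103 -0.17764877] [-0.28751758  0.00110451  0.95777472] 282.6559937382676
```

>>> step_arm --pt "-40 -21 -15 0 0 -1 0" --pt "-80 -42 -30 0 0 -2 0" --pt "-120 -63 -42 0 0 -3 0" --pt "-160 -85 -42 0 0 -5 0" --pt "-200 -106 -42 0 0 -6 0" --pt "-240 -127 -42 0 0 -7 0" --pt "-285 -150 -42 0 0 -8 0" --pt "-322 -170 -42 0 0 -9 0"

```text
clock: 0.9
tool_pos: [0.472, 0.2962, 0.2504]
tcp_rot: [0.0, 0.116, 0.993, -0.0]
ft_force: [0.8, 1.4, 0.8]
width: 0.0942
finger_force: 0.0
```

>>> step_arm --pt "0 0 0 0 0 0 0" --pt "0 0 0 0 0 0 0" --pt "0 0 0 0 0 0 0"

```text
clock: 1.2
tool_pos: [0.47, 0.2993, 0.2503]
tcp_rot: [-0.0, 0.116, 0.993, -0.0]
ft_force: [-0.0, 0.7, -0.2]
width: 0.0943
finger_force: 0.0
```

```bash
python3 - <<'E'
from h import *
go([.471,.298,.25],76.7)
P=par("wrist"); im=ctrl.capture("wrist"); cv2.imwrite("pics/w1.png",im)
for X in[(.471,.298,.018),(.471,.298,.058)]: print(proj(P,X))
np.save("P1.npy",np.array([P[0],P[1],P[2],P[3],*P[4].ravel(),*P[5]]))
E
```

```text
go [-1.3 -1.1  0.3] [-0. -0.  0.] at [0.47   0.2993 0.2503] q [-0.74  0.26  0.14  1.74 -0.04  1.15  0.75] F [-0.   0.7 -0.2] 1.2
[254.6678507 170.6534359]
[254.60070728 176.78220675]
```

View pics/w1.png

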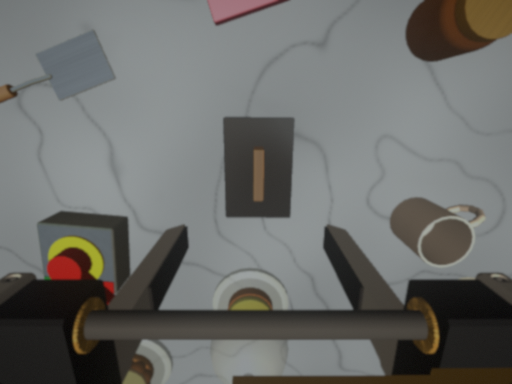

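The wrist view shows the slab with corners near (224,117), (294,118), (291,217) and (226,216), and its bar at (259,176). This is within a few pixels of the prediction.

```bash
cat >> h.py <<'E'
def wrect(P,mask,off,z,name):
    cs,_=cv2.findContours(mask.astype(np.uint8),0,2); c=max(cs,key=cv2.contourArea).reshape(-1,2)+off
    w=np.array([at_z(P,u,v,z)[:2] for u,v in c])
    r=cv2.minAreaRect((w*1000).astype(np.float32)); print(name,r); return r
E
python3 - <<'E'
from h import *
a=np.load("P1.npy"); P=(*a[:4],a[4:13].reshape(3,3),a[13:])
im=cv2.imread("pics/w1.png"); s=cv2.cvtColor(im,cv2.COLOR_BGR2HSV)[105:230,210:310]
wrect(P,(s[...,2]<95)|(s[...,1]>90),[210,105],.018,"slab")
wrect(P,(s[...,2]>70)&(s[...,1]>90),[210,105],.058,"bar")
for uv in [(224,117),(294,118),(291,217),(226,216)]: print(at_z(P,*uv,.018)[:2])
go([.471,.298,.05],76.7)
E
```

```text
slab ((470.4685974121094, 302.87884521484375), (99.81901550292969, 149.48338317871094), 76.41297912597656)
bar ((469.22796630859375, 302.9560241699219), (13.637778282165527, 71.13814544677734), 77.26158905029297)
[0.38678036 0.27369682]
[0.4104381  0.36883676]
[0.55507871 0.3361311 ]
[0.53048173 0.23840674]
go [ -1.5  -1.3 200.3] [-0.  -0.   0.1] at [0.4699 0.2996 0.2503] q [-0.74  0.26  0.14  1.74 -0.04  1.15  0.75] F [ 0.2  0.3 -0.2] 1.25
```

>>> step_arm --pt "0 1 40 0 0 0 0.5" --pt "0 3 85 0 0 0 0.5" --pt "0 3 130 0 0 0 0.5" --pt "0 3 165 0 0 0 0.5" --pt "0 3 190 0 0 0 0.5" --pt "0 3 201 0 0 0 0.5" --pt "0 3 201 0 0 0 0.5" --pt "0 3 201 0 0 0 0.5" --grip_force 25

```text
clock: 2.05
tool_pos: [0.4717, 0.3021, 0.0505]
tcp_rot: [0.0, 0.116, 0.993, 0.0]
ft_force: [0.4, -0.0, 0.0]
width: 0.0473
finger_force: 0.0
```

>>> step_arm --pt "0 0 0 0 0 0 1" --pt "0 0 0 0 0 0 1" --pt "0 0 0 0 0 0 1" --pt "0 0 0 0 0 0 1" --pt "0 0 0 0 0 0 1" --pt "0 0 0 0 0 0 1" --grip_force 25

```text
clock: 2.65
tool_pos: [0.4716, 0.3017, 0.0497]
tcp_rot: [0.0, 0.116, 0.993, 0.0]
ft_force: [-0.8, 1.6, 3.9]
width: 0.0135
finger_force: 25.0
```

>>> step_arm --pt "0 0 -8 0 0 0 1" --pt "0 0 -25 0 0 0 1" --pt "0 0 -50 0 0 0 1" --pt "0 0 -80 0 0 0 1" --pt "0 0 -110 0 0 0 1" --pt "0 0 -130 0 0 0 1" --pt "0 0 -140 0 0 0 1" --pt "0 0 -140 0 0 0 1" --grip_force 40

```text
clock: 3.45
tool_pos: [0.4716, 0.3014, 0.1902]
tcp_rot: [0.0, 0.116, 0.993, 0.0]
ft_force: [-0.5, -0.3, -6.9]
width: 0.014
finger_force: 40.0
```

```bash
python3 - <<'E'
from h import *
go([.48,0.0,.19],86)
go([.4977,-.3154,.19],95.8)
print(ctrl.get_state()["width"])
E
```

```text
go [ -77.7 -291.3    0. ] [ 0.   0.  -9.3] at [0.4716 0.3014 0.1902] q [-0.74  0.32  0.14  1.8  -0.05  1.02  0.76] F [-0.5 -0.3 -6.9] 3.45
go [-1.677e+02 -5.942e+02 -1.000e-01] [  0.    0.  -19.1] at [0.4716 0.3014 0.1902] q [-0.74  0.32  0.14  1.8  -0.05  1.02  0.76] F [-0.5 -0.3 -6.9] 3.45
0.013958387918294764
```

>>> step_arm --pt "-4 -15 0 0 0 -0.5 1" --pt "-12 -45 0 0 0 -1.5 1" --pt "-24 -84 0 0 0 -3 1" --pt "-35 -126 0 0 0 -4 1" --pt "-47 -168 0 0 0 -5.5 1" --pt "-59 -210 0 0 0 -7 1" --pt "-71 -252 0 0 0 -8 1" --pt "-83 -292 0 0 0 -9.5 1"

```text
clock: 4.25
tool_pos: [0.4838, -0.0038, 0.1882]
tcp_rot: [-0.001, 0.033, 0.999, -0.0]
ft_force: [1.0, 0.6, -6.8]
width: 0.0135
finger_force: 40.0
```

```bash
python3 - <<'E'
from h import *
go([.4977,-.3154,.19],95.8)
E
```

```text
go [ -34.6 -310.    -1.7] [-0.  -0.1 -9.6] at [ 0.4838 -0.0038  0.1882] q [-0.32  0.19  0.29  1.98 -0.07  0.98  1.51] F [ 1.   0.6 -6.8] 4.25
```

>>> step_arm --pt "-4 -36 0 0 0 -1.5 1" --pt "-8 -70 0 0 0 -3 1" --pt "-12 -100 0 0 0 -5 1" --pt "-14 -120 -2 0 0 -7 1" --pt "-15 -130 -2 0 0 -9 1" --pt "-15 -130 -2 0 0 -9.6 1" --pt "-15 -130 -2 0 0 -9.6 1" --pt "-15 -130 -2 0 0 -9.6 1"

```text
clock: 5.05
tool_pos: [0.4909, -0.1316, 0.1909]
tcp_rot: [-0.0, -0.05, 0.999, 0.0]
ft_force: [-0.5, 0.4, -7.1]
width: 0.0136
finger_force: 40.0
```

```bash
python3 - <<'E'
from h import *
go([.4977,-.3154,.19],95.8)
P=par("wrist"); im=ctrl.capture("wrist"); cv2.imwrite("pics/w2.png",im)
np.save("P2.npy",np.array([P[0],P[1],P[2],P[3],*P[4].ravel(),*P[5]]))
print(proj(P,(.4977,-.3154,.032)))
E
```

```text
go [  11.8 -183.6    0.9] [ 0.  -0.1 -0. ] at [ 0.4909 -0.1316  0.1909] q [-0.11  0.24  0.36  1.93 -0.1   0.99  1.97] F [-0.5  0.4 -7.1] 5.05
[104.43332299 172.41295838]
```

View pics/w2.png

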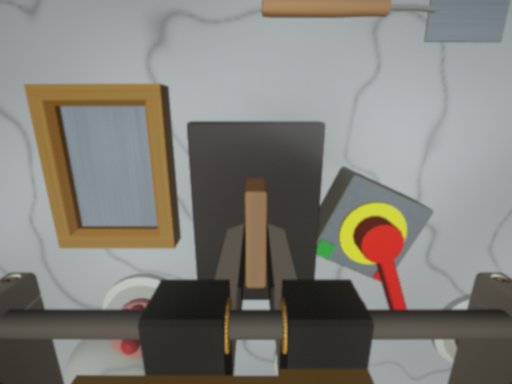

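The wrist view shows the slab held squarely, its back edge at row 122 (columns 189 to 324). The chiller rim runs from (26,85) and (165,85) to (60,247) and (177,247). The isolator hub is at (382,241), and the green mark at (325,249).

```bash
python3 - <<'E'
from h import *
a=np.load("P2.npy"); P=(*a[:4],a[4:13].reshape(3,3),a[13:])
im=cv2.imread("pics/w2.png"); hsv=cv2.cvtColor(im,cv2.COLOR_BGR2HSV)
s=hsv[70:260,10:188]
print("V rim",s[90-70,90-10],"wall",hsv[165,171],"inner",hsv[160,70],hsv[160,156],"slab",hsv[150,250],hsv[150,185])
for t in(110,130,140): wrect(P,(s[...,1]>110)&(s[...,2]>t),[10,70],.032,f"rim{t}")
# floor
m=((s[...,1]<70)).astype(np.uint8); n,l,st,_=cv2.connectedComponentsWithStats(m); k=l[160-70,105-10]
wrect(P,l==k,[10,70],.012,"floor")
g=hsv[110:280,186:330]; m=((g[...,2]<95)).astype(np.uint8)
for r in (0,20,40,70,100): c=np.nonzero(m[r+12])[0]+186; print("slab row",r+122,c.min(),c.max())
T=rot(ctrl.get_state()); p=ctrl.get_state()["tool_pos"]
for dx,dy in((75,50),(75,-50),(-75,50),(-75,-50)): print("pred",proj(P,p+T.apply([dx/1e3,dy/1e3,.0317])), )
cv2.imwrite("pics/z.png",m*255)
h=hsv[215:262,355:410]
print("handle/hub: ",at_z(P,382,241,.086)[:2],"yellow c",at_z(P,374,233,.056)[:2])
for uv in((325,249),(378,276)): print("marks",at_z(P,*uv,.055)[:2])
print("tip",at_z(P,396,305,.086)[:2])
E
```

```text
V rim [ 19 147 147] wall [17 96 69] inner [ 90   5 108] [ 19 140 155] slab [18 18 69] [ 90   9 164]
rim110 ((497.1090393066406, -314.2884216308594), (198.873779296875, 151.62380981445312), 5.869988441467285)
rim130 ((497.2122802734375, -314.6708068847656), (198.8745880126953, 150.89389038085938), 5.821020126342773)
rim140 ((497.17864990234375, -314.8077087402344), (198.87399291992188, 150.58973693847656), 5.8575758934021)
floor ((498.1349792480469, -317.6326904296875), (157.5903778076172, 104.54524993896484), 5.776192665100098)
slab row 122 192 267
slab row 142 189 322
slab row 162 190 321
slab row 192 192 329
slab row 222 194 326
pred [324.79338967 124.10768633]
pred [185.77651461 123.91551607]
pred [312.39383542 301.15695952]
pred [197.7708155  301.04873467]
handle/hub:  [0.52969063 0.01254087] yellow c [0.53330296 0.01667243]
marks [ 0.56087313 -0.03816734]
marks [0.59162221 0.03553954]
tip [0.60988656 0.04849185]
```

```bash
python3 - <<'E'
from h import *
from scipy.optimize import least_squares
a=np.load("P2.npy"); P=(*a[:4],a[4:13].reshape(3,3),a[13:])
g=cv2.GaussianBlur(cv2.imread("pics/w2.png"),(3,3),0).astype(float).sum(2)
def edge(line,lo,sgn):
    d=np.gradient(line)*sgn; i=d[2:-2].argmax()+2; w=np.clip(d[i-2:i+3],0,None); return lo+i+(w@np.arange(-2,3))/w.sum()
L=[(edge(g[r,180:200],180,-1),r) for r in range(130,222,8)]
R=[(edge(g[r,312:334],312,1),r) for r in range(130,190,8)]
T=[(c,edge(g[114:132,c],114,-1)) for c in range(196,320,10)]
print(np.round(L[::5],1),np.round(R[::4],1),np.round(T[::6],1))
s=ctrl.get_state(); Rt=rot(s); p=s["tool_pos"]
# unknown slab pose in tool frame: x,y,z of top centre, pitch, roll, yaw
def X(v,q): return p+Rt.apply(v[:3]+Ro.from_rotvec(v[3:6]).apply(q))
def res(v):
    o=[]
    for pts,A,B in((L,(.075,-.05,0),(-.075,-.05,0)),(R,(.075,.05,0),(-.075,.05,0)),(T,(.075,-.05,0),(.075,.05,0))):
        a,b=proj(P,X(v,A)),proj(P,X(v,B)); n=np.array([-(b-a)[1],(b-a)[0]])/np.linalg.norm(b-a)
        o+=[(np.array(q)-a)@n for q in pts]
    return np.r_[o,(v-[0,0,.0317,0,0,0])/[.005,.003,.003,.01,.1,.03]]
r=least_squares(res,[0,0,.0317,0,0,0]); print(np.round(r.x[:3]*1e3,2),np.round(np.degrees(r.x[3:]),2),np.sqrt(np.mean(r.fun[:-6]**2)))
for z in(.19,.075): go([.4975,-.3155,z],95.85)
E
```

```text
[[186.8 130. ]
 [189.7 170. ]
 [192.1 210. ]] [[324.3 130. ]
 [322.1 162. ]] [[196.  121.1]
 [256.  121. ]
 [316.  121. ]]
[ 2.05  0.28 32.42] [-0.   -0.17 -0.09] 0.10244879972579782
go [  12.1 -183.6    1.1] [ 0.  -0.  -0.1] at [ 0.491  -0.1316  0.1911] q [-0.11  0.24  0.36  1.93 -0.1   0.99  1.97] F [-0.  -0.3 -6.5] 5.1
go [  12.  -183.6  116.1] [ 0.  -0.  -0.1] at [ 0.491  -0.1316  0.1911] q [-0.11  0.24  0.36  1.93 -0.1   0.99  1.97] F [-0.  -0.3 -6.5] 5.1
```

>>> step_arm --pt "1 -20 0 0 0 0 1" --pt "3 -55 0 0 0 0 1" --pt "5 -95 0 0 0 0 1" --pt "8 -135 0 0 0 0 1" --pt "9 -165 1 0 0 0 1" --pt "10 -184 1 0 0 0 1" --pt "10 -184 30 0 0 0 1" --pt "10 -184 60 0 0 0 1"

```text
clock: 5.9
tool_pos: [0.5002, -0.3168, 0.131]
tcp_rot: [0.001, -0.05, 0.999, -0.0]
ft_force: [1.2, 0.9, -8.5]
width: 0.0136
finger_force: 40.0
```

>>> step_arm --pt "0 0 20 0 0 0 1" --pt "0 0 35 0 0 0 1" --pt "0 0 40 0 0 0 1" --pt "0 0 40 0 0 0 1" --pt "0 0 40 0 0 0 1"

```text
clock: 6.4
tool_pos: [0.5002, -0.3169, 0.0924]
tcp_rot: [0.001, -0.05, 0.999, -0.0]
ft_force: [-1.2, -0.5, -5.7]
width: 0.0135
finger_force: 40.0
```

```bash
python3 - <<'E'
from h import *
T=rot(ctrl.get_state()).as_matrix(); print(T[:,1])
c=np.array([.4975,-.3155,.085])-T[:,0]*.002-T[:,1]*.0003
go(c,95.85)
P=par("wrist"); im=ctrl.capture("wrist"); cv2.imwrite("pics/w3.png",im)
np.save("P3.npy",np.array([P[0],P[1],P[2],P[3],*P[4].ravel(),*P[5]]))
E
```

```text
[-1.00585007e-01  9.94928155e-01 -7.88597865e-04]
go [0.6 1.3 7.4] [-0.   0.1 -0.1] at [ 0.5002 -0.3169  0.0924] q [ 0.22  0.52  0.39  1.81 -0.25  0.86  2.39] F [-1.2 -0.5 -5.7] 6.4
```

View pics/w3.png

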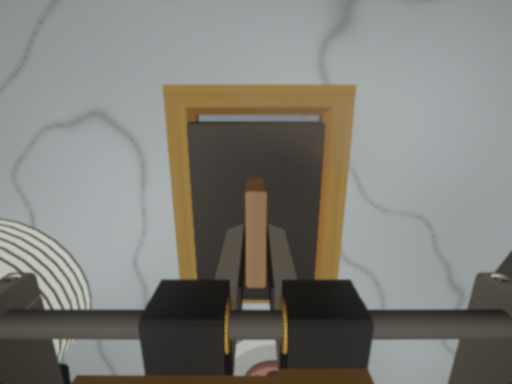

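The slab hangs centred over the well: rim back corners are at (164,86) and (355,86), and the slab's back corners at (189,122) and (324,122). I check the alignment with numbers.

```bash
python3 - <<'E'
from h import *
a=np.load("P3.npy"); P=(*a[:4],a[4:13].reshape(3,3),a[13:])
g=cv2.GaussianBlur(cv2.imread("pics/w3.png"),(3,3),0).astype(float)
hs=cv2.cvtColor(cv2.imread("pics/w3.png"),cv2.COLOR_BGR2HSV)[...,1].astype(float)
s=ctrl.get_state();Rt=rot(s);p=s["tool_pos"]
def tool(u,v): return Rt.inv().apply(at_z(P,u,v,.032)-p)*1e3
def edge(l,lo,sg):
    d=np.gradient(l)*sg; i=d[2:-2].argmax()+2; w=np.clip(d[i-2:i+3],0,None); return lo+i+(w@np.arange(-2,3))/w.sum()
L=np.array([tool(edge(hs[r,155:182],155,1),r)[:2] for r in range(95,260,8)])
R=np.array([tool(edge(hs[r,335:365],335,-1),r)[:2] for r in range(95,260,8)])
T=np.array([tool(c,edge(hs[76:96,c],76,1))[:2] for c in range(175,350,10)])
fl=np.polyfit(L[:,0],L[:,1],1);fr=np.polyfit(R[:,0],R[:,1],1);ft=np.polyfit(T[:,1],T[:,0],1)
print("L,R y at x=0:",fl[1],fr[1],"mid",(fl[1]+fr[1])/2,"slopes deg",np.degrees([fl[0],fr[0],ft[0]]),"top x",ft[1],"-> centre x",ft[1]-101)
E
```

```text
L,R y at x=0: -73.10615343431132 79.04093168779208 mid 2.967389126740379 slopes deg [-0.08672347 -0.02227561  0.08128762] top x 103.81033634668115 -> centre x 2.8103363466811544
```

>>> step_arm --pt "0.4 1.2 2 0 0 0 1" --pt "0.8 2.2 6 0 0 0 1" --pt "0.8 2.2 10 0 0 0 1" --pt "0.8 2.2 14 0 0 0 1" --pt "0.8 2.2 17 0 0 0 1" --pt "0.8 2.2 20 0 0 0 1" --pt "0.8 2.2 22 0 0 0 1" --pt "0.8 2.2 22 0 0 0 1"

```text
clock: 7.25
tool_pos: [0.4985, -0.3145, 0.0692]
tcp_rot: [-0.0, -0.05, 0.999, 0.0]
ft_force: [0.8, -0.2, -7.3]
width: 0.0134
finger_force: 40.0
```

```bash
python3 - <<'E'
from h import *
go([.4975,-.3155,.0617],95.85)
print(ctrl.get_state()["torque"])
E
```

```text
go [ 1.1 -0.9  7.5] [ 0.  -0.  -0.1] at [ 0.4985 -0.3145  0.0692] q [ 0.22  0.55  0.38  1.82 -0.26  0.82  2.4 ] F [ 0.8 -0.2 -7.3] 7.25
[ 0.03549058 -0.05562165 -0.05597771]
```

>>> step_arm --pt "0 0 1.5 0 0 0 1" --pt "0 0 3 0 0 0 1" --pt "0 0 4.5 0 0 0 1" --pt "0 0 5.5 0 0 0 1" --pt "0 0 6.5 0 0 0 1" --pt "0 0 7 0 0 0 1" --pt "0 0 7 0 0 0 1"

```text
clock: 7.95
tool_pos: [0.4986, -0.3145, 0.0625]
tcp_rot: [-0.0, -0.05, 0.999, -0.0]
ft_force: [0.7, 0.0, -6.6]
width: 0.0136
finger_force: 40.0
```

>>> step_arm --pt "0 0 0.4 0 0 0 1" --pt "0 0 0.8 0 0 0 1" --pt "0 0 1.2 0 0 0 1" --pt "0 0 1.2 0 0 0 1"

```text
clock: 8.35
tool_pos: [0.4987, -0.3146, 0.0618]
tcp_rot: [0.0, -0.05, 0.999, 0.0]
ft_force: [-2.5, 1.8, 6.8]
width: 0.0136
finger_force: 40.0
```

>>> step_arm --pt "0 0 -0.4 0 0 0 1" --pt "0 0 -0.4 0 0 0 0.7" --pt "0 0 -0.4 0 0 0 0.5" --pt "0 0 -0.4 0 0 0 0.5" --pt "0 0 -15 0 0 0 0.5" --pt "0 0 -50 0 0 0 0.5" --pt "0 0 -95 0 0 0 0.5" --pt "0 0 -130 0 0 0 0.5" --grip_force 5

```text
clock: 9.15
tool_pos: [0.4987, -0.315, 0.1948]
tcp_rot: [0.001, -0.05, 0.999, -0.001]
ft_force: [0.5, -0.4, -0.4]
width: 0.0471
finger_force: 0.0
```

>>> step_arm --pt "0 5 -10 0 0 0 0.5" --pt "0 5 -10 0 0 0 0.5"

```text
clock: 9.35
tool_pos: [0.4989, -0.3094, 0.2034]
tcp_rot: [0.002, -0.051, 0.999, -0.001]
ft_force: [-0.4, 0.3, -0.8]
width: 0.0473
finger_force: 0.0
```

```bash
python3 - <<'E'
from h import *
go([.4975,-.3155,.19],95.85)
P=par("wrist"); im=ctrl.capture("wrist"); cv2.imwrite("pics/w4.png",im)
for z in(.03,):
  for dx,dy in((75,50),(75,-50),(-75,50),(-75,-50)):
    a=np.radians(5.85);print(proj(P,[.4975+(dx*np.cos(a)-dy*np.sin(a))/1e3,-.3155+(dx*np.sin(a)+dy*np.cos(a))/1e3,z]))
E
```

```text
go [ 2.  -5.9 13.4] [-0.1  0.2 -0.1] at [ 0.4989 -0.3094  0.2034] q [ 0.16  0.38  0.43  1.73 -0.18  1.07  2.33] F [-0.4  0.3 -0.8] 9.35
[288.07275193 231.35020786]
[214.02717323 231.27434521]
[292.34033957 116.11073311]
[208.7883713  116.06039392]
```

View pics/w4.png

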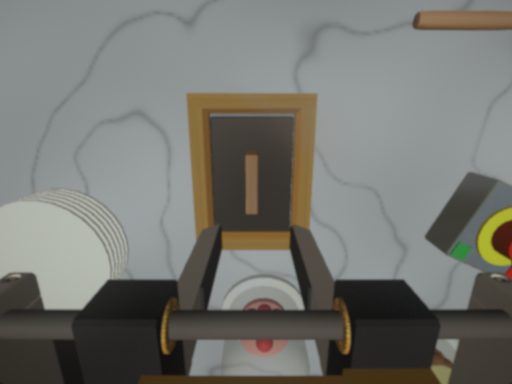

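The wrist view shows the slab fully seated: corners (210,116), (293,116), (290,231) and (215,231), with an even gap all round, matching the prediction for a top at z = 0.030. Now the isolator.

>>> step_arm --pt "-6 45 -10 0 0 0 0.8" --pt "-12 95 -17 0 0 0 1" --pt "-18 145 -17 0 0 0 1" --pt "-24 195 -17 0 0 0 1" --pt "-31 245 -17 0 0 0 1" --pt "-37 295 -17 0 0 0 1" --pt "-43 345 -17 0 0 0 1" --pt "-49 390 -17 0 0 0 1"

```text
clock: 10.2
tool_pos: [0.5066, 0.0854, 0.217]
tcp_rot: [-0.001, -0.05, 0.999, -0.0]
ft_force: [1.0, -1.0, 0.0]
width: 0.0004
finger_force: 0.0
```

>>> step_arm --pt "-3 25 0 0 0 0 1" --pt "-6 45 0 0 0 0 1" --pt "-6 45 0 0 0 0 1" --pt "-6 45 0 0 0 0 1"

```text
clock: 10.6
tool_pos: [0.5087, 0.1283, 0.2171]
tcp_rot: [-0.001, -0.05, 0.999, -0.0]
ft_force: [-0.2, -1.1, 1.4]
width: 0.0006
finger_force: 0.0
```

```bash
python3 - <<'E'
from h import *
go([.51,.13,.22],95.85)
P=par("wrist"); im=ctrl.capture("wrist"); cv2.imwrite("pics/w5.png",im)
np.save("P5.npy",np.array([P[0],P[1],P[2],P[3],*P[4].ravel(),*P[5]]))
hsv=cv2.cvtColor(im,cv2.COLOR_BGR2HSV)
m=((hsv[...,1]>150)&(hsv[...,2]>130)&((hsv[...,0]<8)|(hsv[...,0]>172))).astype(np.uint8)
n,l,st,c=cv2.connectedComponentsWithStats(m); print(st,c)
print(proj(P,(.531,.013,.086)),proj(P,(.609,.047,.086)))
E
```

```text
go [-1.5  1.6 -2.9] [-0.  -0.1 -0.1] at [0.5087 0.1283 0.2171] q [-0.48  0.23  0.2   1.86 -0.05  1.06  1.41] F [-0.2 -1.1  1.4] 10.6
[[     0      0    512    384 194780]
 [   134    180     61     94   1785]
 [   183    228      8      9     43]] [[256.3773488  191.28023411]
 [161.42240896 214.51932773]
 [186.62790698 231.41860465]]
[153.20446635 196.87612493] [181.10911574 260.08578758]
```

View pics/w5.png

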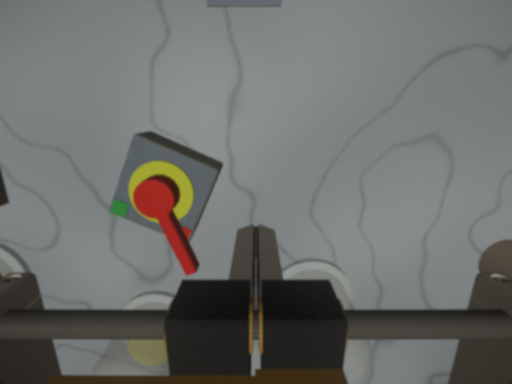

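The hub is at (154,198), within about 1 px of the prediction. The handle tip is at (192,270), the red mark at (187,231) and the green mark at (120,208).

```bash
python3 - <<'E'
from h import *
a=np.load("P5.npy"); P=(*a[:4],a[4:13].reshape(3,3),a[13:])
A=at_z(P,154.3,198,.086);B=at_z(P,191.5,269.5,.086);d=(B-A)[:2]
G=at_z(P,120,208,.055);Rm=at_z(P,187,233,.055)
f=lambda v:(round(np.hypot(*v[:2]),3),round(np.degrees(np.arctan2(v[1],v[0])),1))
print(A,B,f(d),"green",f(G-A),"red",f(Rm-A))
th0=f(d)[1]
s=ctrl.get_state();R=rot(s)
for r,th,o,z in((.08,th0,.035,.22),(.08,th0,.035,.093),*[(.08,th0-k,.022 if k<1 else .021,.093) for k in range(0,95,10)]):
    t=np.radians(th); p=A[:2]+r*np.array([np.cos(t),np.sin(t)])+o*np.array([-np.sin(t),np.cos(t)])
    p=np.r_[p,z]; print(round(th,1),np.round(p,3),np.round(R.inv().apply(p-s["tool_pos"])*1e3,1))
E
```

```text
[0.53222501 0.01425037 0.086     ] [0.6207895  0.06017377 0.086     ] (np.float64(0.1), np.float64(27.4)) green (np.float64(0.061), np.float64(-62.1)) red (np.float64(0.063), np.float64(30.4))
27.4 [0.587 0.082 0.22 ] [-73.4 -53.2  -2.7]
27.4 [0.587 0.082 0.093] [-73.5 -53.1 124.3]
27.4 [0.593 0.071 0.093] [-78.3 -65.1 124.3]
17.4 [0.602 0.058 0.093] [-86.2 -78.4 124.3]
7.4 [0.609 0.045 0.093] [-91.5 -91.8 124.3]
-2.6 [0.613 0.032 0.093] [ -94.3 -105.9  124.3]
-12.6 [0.615 0.017 0.093] [ -94.7 -120.3  124.4]
-22.6 [0.614 0.003 0.093] [ -92.5 -134.6  124.4]
-32.6 [ 0.611 -0.011  0.093] [ -87.9 -148.3  124.4]
-42.6 [ 0.605 -0.024  0.093] [ -81.  -160.9  124.4]
-52.6 [ 0.597 -0.037  0.093] [ -72.  -172.2  124.4]
-62.6 [ 0.588 -0.047  0.093] [ -61.2 -181.7  124.4]
```

>>> step_arm --pt "-25 -18 0 0 0 0 1" --pt "-50 -36 0 0 0 0 1" --pt "-73 -53 15 0 0 0 1" --pt "-73 -53 50 0 0 0 1" --pt "-73 -53 85 0 0 0 1" --pt "-73 -53 110 0 0 0 1" --pt "-73 -53 124 0 0 0 1" --pt "-73 -53 124 0 0 0 1"

```text
clock: 11.45
tool_pos: [0.5862, 0.0823, 0.0928]
tcp_rot: [-0.001, -0.05, 0.999, -0.0]
ft_force: [-0.1, -0.7, 0.5]
width: 0.0006
finger_force: 0.0
```

>>> step_arm --pt "-1 -3 0 0 0 0 1" --pt "-3 -8 0 0 0 0 1" --pt "-5 -12 0 0 0 0 1" --pt "-8 -18 0 0 0 0 1" --pt "-11 -24 0 0 0 0 1" --pt "-14 -30 0 0 0 0 1" --pt "-17 -36 0 0 0 0 1"

```text
clock: 12.15
tool_pos: [0.608, 0.0486, 0.0943]
tcp_rot: [0.0, -0.05, 0.999, -0.0]
ft_force: [-0.1, 0.7, -0.1]
width: 0.0006
finger_force: 0.0
```

```bash
cat > ang.py <<'E'
from h import *
A=np.array([.532,.0135])
for n in("top","scene"):
    P=par(n); im=ctrl.capture(n); cv2.imwrite(f"pics/a_{n}.png",im)
    hsv=cv2.cvtColor(im,cv2.COLOR_BGR2HSV)
    m=(hsv[...,1]>130)&(hsv[...,2]>60)&((hsv[...,0]<8)|(hsv[...,0]>172)); vs,us=np.nonzero(m)
    w=np.array([at_z(P,u,v,.08)[:2]-A for u,v in zip(us,vs)])
    r=np.hypot(*w.T); k=(r>.04)&(r<.115)
    print(n,k.sum(),np.round(np.percentile(np.degrees(np.arctan2(w[k,1],w[k,0])),[10,50,90]),1) if k.any() else "")
E
python3 ang.py; python3 -c "
from h import *
s=ctrl.get_state();print(s['tool_pos'],s['ft_force'],s['torque'],s['q'])"
```

```text
top 0 
scene 88 [23.1 29.2 34.9]
[0.60808941 0.04805832 0.094242  ] [-0.32328357 -0.56877495  0.41696967] [ 0.01185244  0.03958716 -0.03556434] [-0.29221879  0.5249024   0.21512338  1.75372414 -0.13882475  0.87769124
  1.6538984 ]
```

```bash
python3 - <<'E'
from h import *
im=cv2.imread("pics/a_scene.png")[150:260,190:300]
cv2.imwrite("pics/v6.png",cv2.resize(im,None,fx=5,fy=5,interpolation=2))
E
```

```text
(no output)
```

View pics/v6.png

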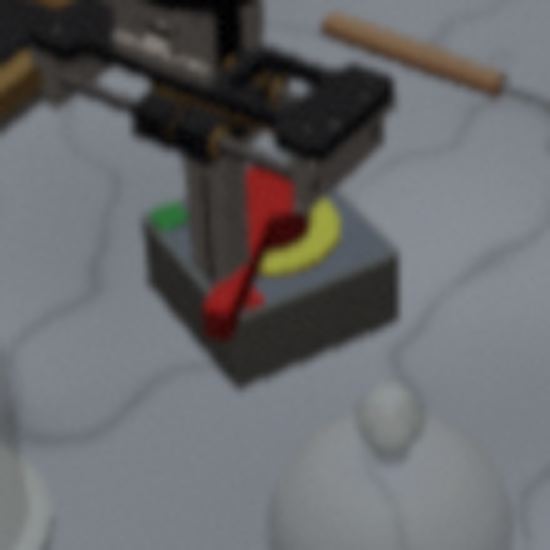

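```bash
python3 - <<'E'
from h import *
P=par("scene"); c=lambda X:np.round((proj(P,X)-[190,150])*5)
s=ctrl.get_state(); p=s["tool_pos"]
print("tip",c(p+[0,0,-.025]),"tcp",c(p))
A=np.array([.532,.0135])
print("hub",c([*A,.086]))
for t in(27,17,7): 
    a=np.radians(t); print(t,c([A[0]+.105*np.cos(a),A[1]+.105*np.sin(a),.075]))
for dx,dy in((55,55),(55,-55),(-55,55)):
    a=np.radians(-18); print("corner",c([A[0]+(dx*np.cos(a)-dy*np.sin(a))/1e3,A[1]+(dx*np.sin(a)+dy*np.cos(a))/1e3,.055]))
print(ctrl.get_state()["tau"])
E
```

```text
tip [220. 304.] tcp [217. 268.]
hub [265. 185.]
27 [215. 323.]
17 [183. 316.]
7 [153. 306.]
corner [231. 318.]
corner [136. 211.]
corner [401. 247.]
[ 1.32500678e-01 -8.68962836e+01  5.89657903e+00 -3.66264832e+01
 -1.69836305e-02  1.46342372e-01  3.34734768e-01]
```

The crop shows the fingers at (190–245, to row 275) over the handle, with the handle still at about 27°. There is no force, so the fingers may be above the handle's top. I probe gently downward.

>>> step_arm --pt "0 0 1 0 0 0 1" --pt "0 0 2 0 0 0 1" --pt "0 0 3 0 0 0 1" --pt "0 0 3 0 0 0 1"

```text
clock: 12.65
tool_pos: [0.6075, 0.0495, 0.0911]
tcp_rot: [-0.0, -0.05, 0.999, -0.0]
ft_force: [0.1, -1.0, 0.4]
width: 0.0002
finger_force: 0.0
```

```bash
python3 - <<'E'
from h import *
P=par("wrist"); im=ctrl.capture("wrist"); cv2.imwrite("pics/w7.png",im)
hsv=cv2.cvtColor(im,cv2.COLOR_BGR2HSV)
p=ctrl.get_state()["tool_pos"]; print(p,"tip px",proj(P,p+[0,0,-.025]))
for t in(27,10,-5,-20,-63):
    a=np.radians(t); print(t,[np.round(proj(P,[.532+r*np.cos(a),.0135+r*np.sin(a),.086])) for r in(0,.06,.105)])
def grid(im): return cv2.resize(im,None,fx=1.5,fy=1.5)
a=cv2.imread("pics/w7.png"); b=ctrl.capture("scene")[140:250,180:300]
b=cv2.resize(b,None,fx=2.5,fy=2.5,interpolation=2)
o=np.zeros((384,812,3),np.uint8); o[:,:512]=a; o[:275,512:812]=b
cv2.imwrite("pics/v7.png",o[:,:800])
E
```

```text
[0.60751878 0.04943659 0.09116841] tip px [255.20791828 224.25059914]
27 [array([210., 120.]), array([246., 204.]), array([269., 259.])]
10 [array([210., 120.]), array([221., 210.]), array([227., 268.])]
-5 [array([210., 120.]), array([198., 209.]), array([190., 266.])]
-20 [array([210., 120.]), array([176., 202.]), array([153., 255.])]
-63 [array([210., 120.]), array([126., 154.]), array([ 66., 179.])]
```

View pics/v7.png

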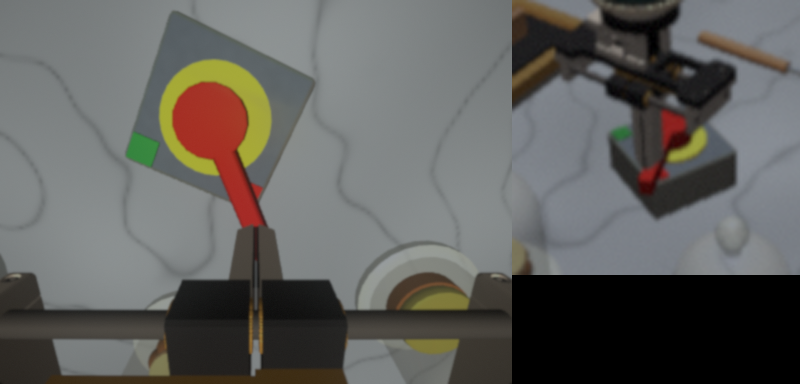

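The wrist view shows the handle still at about 26°, running from (210,120) under the fingertips at (255,228). Since there was no contact, the tips must be higher than assumed. I go back and come down lower, outside the box, with the gripper turned clear of the cloche.

>>> step_arm --pt "0 0 -15 0 0 0 1" --pt "2 8 -20 0 0 -4 1" --pt "4 18 -20 0 0 -9 1" --pt "6 28 -20 0 0 -14 1" --pt "8.5 40 -18 0 0 -19 1" --pt "8.5 40 -5 0 0 -24 1" --pt "8.5 40 8 0 0 -24 1" --pt "8.5 40 16 0 0 -24 1"

```text
clock: 13.55
tool_pos: [0.5951, 0.0878, 0.0748]
tcp_rot: [-0.0, -0.255, 0.967, -0.0]
ft_force: [-0.1, -0.6, -0.2]
width: 0.0004
finger_force: 0.0
```

>>> step_arm --pt "0 0 0 0 0 0 1" --pt "0 0 0 0 0 0 1"

```text
clock: 13.75
tool_pos: [0.5953, 0.0879, 0.0755]
tcp_rot: [-0.0, -0.256, 0.967, -0.0]
ft_force: [-0.3, -0.6, 0.4]
width: 0.0004
finger_force: 0.0
```

```bash
python3 - <<'E'
from h import *
s=ctrl.get_state();R=rot(s);A=np.array([.532,.0135]);print(s["tool_pos"],s["ft_force"],s["clock"])
y0=117
for th,o in((27,.03),(27,.021),*[(t,.021) for t in range(22,-71,-5)]):
    t=np.radians(th); p=np.r_[A+.09*np.array([np.cos(t),np.sin(t)])+o*np.array([-np.sin(t),np.cos(t)]),.075]
    print(th,np.round(p[:2],3),np.round(R.inv().apply(p-s["tool_pos"])*1e3,1))
P=par("wrist");im=ctrl.capture("wrist");hsv=cv2.cvtColor(im,cv2.COLOR_BGR2HSV)
m=(hsv[...,1]>150)&(hsv[...,2]>90)&((hsv[...,0]<8)|(hsv[...,0]>172)); vs,us=np.nonzero(m)
w=np.array([at_z(P,u,v,.086)[:2]-A for u,v in zip(us,vs)]);r=np.hypot(*w.T)
for lo,hi in((.03,.045),(.045,.06),(.06,.075),(.075,.09),(.09,.11)):
    k=(r>lo)&(r<hi); print(lo,k.sum(),np.round(np.degrees(np.arctan2(w[k,1],w[k,0])).mean(),1) if k.any() else "")
E
```

```text
[0.59531198 0.08794496 0.07546919] [-0.29845024 -0.64233385  0.44413082] 13.75
27 [0.599 0.081] [ 0.6 -7.6  0.5]
27 [0.603 0.073] [  1.  -16.6   0.5]
22 [0.608 0.067] [ -0.1 -24.5   0.5]
17 [0.612 0.06 ] [ -0.6 -32.6   0.5]
12 [0.616 0.053] [ -0.3 -40.7   0.5]
7 [0.619 0.045] [  0.7 -48.7   0.5]
2 [0.621 0.038] [  2.4 -56.5   0.5]
-3 [0.623 0.03 ] [  4.8 -64.2   0.5]
-8 [0.624 0.022] [  7.8 -71.7   0.5]
-13 [0.624 0.014] [ 11.5 -78.9   0.5]
-18 [0.624 0.006] [ 15.7 -85.7   0.5]
-23 [ 0.623 -0.002] [ 20.6 -92.2   0.5]
-28 [ 0.621 -0.01 ] [ 26.  -98.2   0.5]
-33 [ 0.619 -0.018] [  31.9 -103.7    0.5]
-38 [ 0.616 -0.025] [  38.2 -108.6    0.5]
-43 [ 0.612 -0.033] [  45.  -113.     0.5]
-48 [ 0.608 -0.039] [  52.1 -116.8    0.5]
-53 [ 0.603 -0.046] [  59.6 -119.9    0.5]
-58 [ 0.598 -0.052] [  67.2 -122.4    0.5]
-63 [ 0.592 -0.057] [  75.1 -124.2    0.5]
-68 [ 0.585 -0.062] [  83.1 -125.3    0.5]
0.03 629 25.8
0.045 715 28.2
0.06 529 26.2
0.075 487 26.1
0.09 428 26.3
```

>>> step_arm --pt "0 -4 0 0 0 0 1" --pt "0 -8 0 0 0 0 1" --pt "0 -12 0 0 0 0 1" --pt "0 -16 0 0 0 0 1" --pt "0 -20 0 0 0 0 1" --pt "0 -24 0 0 0 2 1"

```text
clock: 14.4
tool_pos: [0.6071, 0.0681, 0.0753]
tcp_rot: [-0.0, -0.24, 0.971, 0.001]
ft_force: [-0.9, 7.1, 2.2]
width: 0.0006
finger_force: 3.4
```

>>> step_arm --pt "-1 -8.5 0 0 0 3 1" --pt "-1 -16.5 0 0 0 6 1" --pt "0 -24.5 0 0 0 9 1" --pt "1.5 -32.5 0 0 0 12 1" --pt "3.5 -40 0 0 0 15 1" --pt "6 -48 0 0 0 18 1" --pt "9.5 -55 0 0 0 20 1" --pt "13.5 -62 0 0 0 22 1"

```text
clock: 15.2
tool_pos: [0.624, 0.0058, 0.0752]
tcp_rot: [-0.0, -0.049, 0.999, -0.0]
ft_force: [0.0, 2.4, -0.7]
width: 0.0002
finger_force: 0.6
```

```bash
cat > st.py <<'E'
from h import *
s=ctrl.get_state();R=rot(s);A=np.array([.532,.0135]);print(s["tool_pos"],s["ft_force"],s["clock"])
for th,o in [(t,.021) for t in range(-13,-71,-5)]+[(-60,.06)]:
    t=np.radians(th); p=np.r_[A+.09*np.array([np.cos(t),np.sin(t)])+o*np.array([-np.sin(t),np.cos(t)]),.075]
    print(th,np.round(p[:2],3),np.round(R.inv().apply(p-s["tool_pos"])*1e3,1))
P=par("wrist");im=ctrl.capture("wrist");hsv=cv2.cvtColor(im,cv2.COLOR_BGR2HSV)
m=(hsv[...,1]>150)&(hsv[...,2]>90)&((hsv[...,0]<8)|(hsv[...,0]>172)); vs,us=np.nonzero(m)
w=np.array([at_z(P,u,v,.086)[:2]-A for u,v in zip(us,vs)]);r=np.hypot(*w.T)
for lo,hi in((.045,.06),(.06,.075),(.075,.09),(.09,.11)):
    k=(r>lo)&(r<hi); print(lo,k.sum(),np.round(np.degrees(np.arctan2(w[k,1],w[k,0])).mean(),1) if k.any() else "")
E
python3 st.py
```

```text
[0.62401259 0.00579744 0.07520203] [ 0.0052614   2.36070767 -0.67637835] 15.2
-13 [0.624 0.014] [-1.2  7.8  0.2]
-18 [0.624 0.006] [-0.1 -0.1  0.2]
-23 [ 0.623 -0.002] [ 1.8 -8.   0.2]
-28 [ 0.621 -0.01 ] [  4.3 -15.7   0.2]
-33 [ 0.619 -0.018] [  7.4 -23.1   0.2]
-38 [ 0.616 -0.025] [ 11.2 -30.2   0.2]
-43 [ 0.612 -0.033] [ 15.6 -37.    0.2]
-48 [ 0.608 -0.039] [ 20.6 -43.3   0.2]
-53 [ 0.603 -0.046] [ 26.1 -49.2   0.2]
-58 [ 0.598 -0.052] [ 32.1 -54.6   0.2]
-63 [ 0.592 -0.057] [ 38.5 -59.4   0.2]
-68 [ 0.585 -0.062] [ 45.3 -63.7   0.2]
-60 [ 0.629 -0.034] [ -0.9 -40.5   0.2]
0.045 1210 2.1
0.06 570 -17.3
0.075 513 -19.4
0.09 460 -19.3
```

>>> step_arm --pt "2 -8 0 0 0 3 1" --pt "4 -15.5 0 0 0 6 1" --pt "7.5 -23 0 0 0 9 1" --pt "11 -30 0 0 0 12 1" --pt "15.5 -37 0 0 0 15 1" --pt "20.5 -43 0 0 0 18 1" --pt "26 -49 0 0 0 21 1" --pt "32 -54.5 0 0 0 24 1"

```text
clock: 16.05
tool_pos: [0.5976, -0.0521, 0.0754]
tcp_rot: [0.0, 0.16, 0.987, -0.0]
ft_force: [-0.6, 0.5, -0.7]
width: 0.0007
finger_force: 0.0
```

```bash
python3 st.py
```

```text
[ 0.59760218 -0.05205374  0.07541698] [-0.62499244  0.48835457 -0.66576354] 16.05
-13 [0.624 0.014] [-4.7 70.9  0.4]
-18 [0.624 0.006] [-6.9 63.1  0.4]
-23 [ 0.623 -0.002] [-8.5 55.2  0.4]
-28 [ 0.621 -0.01 ] [-9.3 47.2  0.4]
-33 [ 0.619 -0.018] [-9.5 39.1  0.4]
-38 [ 0.616 -0.025] [-8.9 31.1  0.4]
-43 [ 0.612 -0.033] [-7.6 23.1  0.4]
-48 [ 0.608 -0.039] [-5.7 15.3  0.4]
-53 [ 0.603 -0.046] [-3.1  7.7  0.4]
-58 [ 0.598 -0.052] [0.2 0.3 0.4]
-63 [ 0.592 -0.057] [ 4.1 -6.7  0.4]
-68 [ 0.585 -0.062] [  8.6 -13.4   0.4]
-60 [ 0.629 -0.034] [-24.2  26.6   0.4]
0.045 1100 -27.0
0.06 580 -63.5
0.075 543 -63.5
0.09 488 -63.5
```

The handle has snapped to −63.5°, the expected 90° from its OFF angle. I back away and lift.

>>> step_arm --pt "0 6 0 0 0 0 1" --pt "0 12 -5 0 0 0 1" --pt "0 12 -40 0 0 0 1" --pt "0 12 -85 0 0 0 1" --pt "0 12 -130 0 0 0 1" --pt "0 12 -150 0 0 0 1" --pt "0 12 -150 0 0 0 1"

```text
clock: 16.8
tool_pos: [0.6032, -0.039, 0.229]
tcp_rot: [0.003, 0.157, 0.988, 0.001]
ft_force: [0.4, 0.1, -0.5]
width: 0.0007
finger_force: 0.0
```

```bash
python3 st.py | tail -4; python3 - <<'E'
from h import *
P=par("scene"); a=cv2.imread("pics/scene0.png"); b=ctrl.capture("scene")
for n,(x,y,w,h) in dict(choux=(145,195,55,75),tart=(238,225,60,80),macaron=(105,150,50,62)).items():
    print(n,np.mean(cv2.absdiff(a,b)[y:y+h,x:x+w]),cv2.phaseCorrelate(a[y:y+h,x:x+w].mean(2),b[y:y+h,x:x+w].mean(2)))
im=ctrl.capture("top"); P=par("top"); hs=cv2.cvtColor(im,cv2.COLOR_BGR2HSV)[165:240,315:385]
wrect(P,hs[...,2]<75,[315,165],.03,"slab"); s=ctrl.get_state(); print(s["ft_force"],s["clock"],s["tool_pos"])
E
```

```text
0.045 306 -24.9
0.06 166 -60.6
0.075 155 -63.3
0.09 139 -63.3
choux 1.2735353535353535 ((-0.0063660493140851315, 0.5009347455251216), 0.9885122727744735)
tart 1.2803472222222223 ((0.002902290196999502, 0.02136574342748787), 1.0024861303767576)
macaron 1.2968817204301075 ((0.039037005241571165, -0.044867737926985285), 0.9696541582949691)
slab ((498.1700134277344, -317.0853271484375), (149.491943359375, 102.46717071533203), 5.574746131896973)
[-0.63961419  0.03887418 -0.22728417] 16.95 [ 0.6012703  -0.03912566  0.22460176]
```

```bash
python3 -c "
from rig import ctrl
print(ctrl.close_job())"
```

```text
the job is handed in; nothing more can be done
None
```

The slab is seated flat and square in the chiller well, the isolator has snapped home at ON, the cloches have not moved, and the gripper is clear of everything; the job was handed in at about 17 s.

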